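# Eject a coffee capsule and trap it on the chute

## Robot

A 6-joint arm with a two-finger parallel gripper is mounted at the origin on a cart in front of the work surface, level with it; the furniture and walls round the work are solid. World frame = base frame: x ahead of the robot, y to its left, z up, the work surface at z = 0. Lengths are in m, angles in rad, forces in N, time in s.
With the tool pointing down it reaches from about 0.25 to 0.8 m from the base axis. Payload 8.5 kg.
Tool frame: the origin (TCP) lies at the very end of the fingers, on their centre line; the grasp point (between the pads) lies ctrl.hold_point_z behind it (ctrl.hold_point_z is the distance from the TCP to the grasp point, in m); z points along the fingers, y is the line along which they close (so a half turn about z gives the same grasp; the last joint's range is limited). The gripper opens to 85 mm and grips with 20 to 120 N. Pads are 22 mm wide; open, the fingers measure 114 mm over their backs; the gripper's body (76 mm by 85 mm) begins 54 mm behind the grasp point. The pads swing forward as they close: fully open they stand 13 mm farther back than shut.
Start: joints at [-1.279, 0.238, -0.013, 1.319, 0, 1.571], TCP at [0.151, -0.503, 0.231] pointing down, gripper open.
Joint ranges: [-2.66, 2.66], [-1.03, 1.9], [-1.14, 1.46], [-1.82, 2.27], [-1.45, 1.34], [-3.14, 3.14]. Speed limits (rad/s): [2.22, 2.22, 2.79, 3.14, 3.14, 3.14].

## Interface

Orientations are given as a unit quaternion [x, y, z, w].
In Python, from workcell import sense, capture, ctrl gives the robot as it stands.
- The arm moves only by the tool servo_tool, never from a script. Its argument "plan" is a list of rows, each a list of 3 entries, a list of its own where there are three numbers: the opening, from -1 (shut) to 1 (fully open), then the shift along the tool's x, y, z in units of 25 mm (1.0 is 25 mm), then the turn about the tool's z in units of 6 degrees (1.0 is 6 degrees). A call has 1 to 20 rows; each row shifts and turns the commanded pose from where the row before left it, along the tool's axes as they then stand; what a row does not reach is not made up. A row lasts 1/10 s, in which the tool goes at most 50 mm and 8.59 degrees, less where a joint would pass 70% of its speed; a pose out of reach is approached as far as the arm can. A call is refused whole if a number of a shift passes 1 or a number of a turn 1, either way. A call with a gripper value outside its range is refused whole. The fingers move at their own pace and stop on an object; "grip_force" is the grip in N (left out, the last holds). Time passes only in rows, so rows that do not move let the fingers close. It gives the time, the measured TCP pose, the force, the opening and the grip force at its end, in the units of the state.
- sense(): the state, without advancing time (a new reading comes with each control period).
- capture(name): name is "scene" or "top" or "wrist"; returns a dict with "img" (384x512x3 uint8, red, green, blue), "range_z" (384x512 float32, m along the optical axis (not along the pixel's ray), 0 where there is no reading), "fovy" (degrees; the focal length in pixels is half the picture's height over the tangent of half this angle, whatever the lens; pixels are square), "cx", "cy" (the principal point, pixels), "k1" (the pictures are not rectified: a ray, as slopes to the right and down, at radius r is drawn at 1 + k1 r^2 times it, then the intrinsics apply), "cam_to_world" (4x4, takes a point from camera to world coordinates). Camera axes: x right, y down, z forward; pixel columns grow to the right and rows downward; lengths in m; the calibration is good to about 2 mm. A picture is of the moment at which its call begins.
- ctrl.sign_off(): hands the job in; it is judged then, once.
The state is a dict: "time": time; "q": joint angles; "qd": joint speeds; "joint_torque": joint torques, N m; "eef_pos": TCP position; "eef_rot": TCP orientation; "contact_force": force on the tool from outside, world axes, zero at the start; "moment": the same for the moment, N m; "opening": finger opening in m; "gripper_force": force on a finger pad.
Only numpy, scipy, OpenCV 4.12 (cv2) and the standard library are available. Lean on these libraries where they do the work, as an engineer would, in place of code of your own. Each camera call takes 0.05 s, during which the arm holds its last target. There are 200 camera calls.

## Task

Get one coffee capsule ready from the spring dispenser: with one fingertip press its round button all the way down and keep it down, with the other finger already standing in the chute, so that the capsule which pops out past the gate is stopped by that finger and does not slide off the end of the chute. Only press and block: do not lift or tip over the capsule, and leave the other things on the worktop where they are. The program finishes while holding: button still held down, capsule resting still on the chute against the other finger.

Things in the scene. Friction and masses are not known exactly. Their poses are not given: they have to be found in the camera images.
- dispenser: White capsule dispenser with an aluminium chute, fixed, 222 x 111 mm. Origin on the worktop under the middle of the gate, on the chute's centre line. x points up the chute to the magazine, y to its button side, z up; at yaw 0 these are the world axes. White pod under the button: 57 mm high, x -93 to -31 mm, y 26 to 81 mm. Spring housing at the back, top 140 mm high.
- gate (a point): Middle of the gate, on the chute floor, 76 mm above the worktop. The gate is a steel blade 4 mm thick that stands 8 mm out of the floor in front of the capsule. Behind it is the magazine, open at the top, between two white cheeks 20 mm high.
- chute_end (a point): Middle of the open lower end of the chute floor, 125 mm in front of the gate, 26 mm above the worktop. The chute is straight, descends at 22 degrees and is 42 mm wide between rails 6 mm high. A capsule that is not stopped runs off here in well under a second.
- button_top (a point): Centre of the top face of the round white push button, 28 mm in diameter, at x = -62 mm, y = +58 mm, z = 75 mm of the dispenser while it is up (18 mm above its pod). It is pressed straight down.
- button (a joint): Travel of the button in m: 0 up, 0.012 fully down (top face then 63 mm above the worktop). Spring return, 1.5 N at the top to 4.5 N at the bottom, then a hard stop. The gate is one part with the button and sinks with it; the capsule is freed at about 0.0085. Let up, the gate rises again.
- trap (a point): Point on the floor of the chute, on its centre line, straight beside the button: 58 mm from the button's axis across the chute (dispenser x = -62 mm, y = 0), floor height 51 mm above the worktop, that is 12 mm below the top of the pressed button. A fingertip here, level with a fingertip on the button, stands in the way of the capsule.
- capsule: Polished, very slippery steel capsule in the dispenser, about 60 g, 30 mm high, standing on its flange (37 mm across, 3 mm thick); body above tapers from 31 to 25 mm. Origin: centre of its underside, z along its axis. It waits behind the gate (dispenser x = 17 mm), a spring plunger behind it (0.6 N, 12 mm stroke). Stopped by a finger beside the button it stands at about x = -30 mm.
- spare_capsule: Another such capsule standing on the worktop beside the dispenser, not to be disturbed. Origin at the centre of its underside.
- spoon: Teaspoon, 139 x 30 x 10 mm, lying on the worktop on the button side of the dispenser, not to be disturbed. Origin at its middle, underside.
- white_mug: White mug with a thin red line, 82 x 112 x 94 mm, standing to the left, not to be disturbed. Origin at the middle of its underside.
- tub: Small tub, 72 x 71 x 72 mm, standing to the right, not to be disturbed. Origin at the middle of its underside.
- apple: Apple, 80 x 78 x 69 mm, to the left behind the mug, not to be disturbed. Origin at the middle of its underside.
- jar: Spice jar, 45 mm in diameter, 106 mm high, standing to the right, not to be disturbed. Origin at the middle of its underside.
Mind the look-alikes: they are no part of the job. Several things have the shape of the dispenser; the one meant has the colours described above.

How it is judged:
On the way, in this order (a step that is already met when the one before it is completed fails the run):
1. the button goes down with the capsule still behind the gate (value of joint button above 0.005 m and contact force between the fingers and dispenser above 0.3 N and x of capsule in the frame of dispenser above 0.008 m).
2. the capsule has popped out past the gate and is stopped by a finger (x of capsule in the frame of dispenser below -0.012 m and contact force between the fingers and capsule above 0.01 N and linear speed of capsule below 0.03 m/s), for 0.2 s.
At the end, for the whole second after the job is handed in: A finger holds the button down (at least 8 mm of its 12 mm, at 1 N or more), and the capsule stands at rest on the chute, past the gate (its centre at least 12 mm in front of it and not over the lower end), upright within 0.6 rad of vertical, touching a finger (value of joint button above 0.008 m and contact force between the fingers and dispenser above 1 N and contact force between the fingers and capsule above 0.01 N and x of capsule in the frame of dispenser between -0.12 and -0.012 m and height (world z) of capsule between 0.015 and 0.08 m and angle between capsule's own z axis and vertical below 0.6 rad and linear speed of capsule below 0.02 m/s); the arm keeps its last pose, push and grip.
It fails at once if the capsule runs off the chute (x of capsule in the frame of dispenser below -0.125 m or y of capsule in the frame of dispenser above 0.03 m or y of capsule in the frame of dispenser below -0.03 m).
It fails at once if the capsule is lifted (2 cm above its place in the magazine) (height (world z) of capsule above 0.1 m).
It fails at once if the capsule is tipped over (angle between capsule's own z axis and vertical above 1 rad).
It fails at once if another thing on the worktop is disturbed (distance of any of spare_capsule, spoon, white_mug, tub, apple, jar from where it was at the start of the episode above 0.02 m).
It also fails if it takes over 32 s, if anything falls off the work surface, if the arm or the gripper's body presses on something with over 40 N, if the wrist force passes 120 N, or if a joint passes its speed limit or range.

## Working session

There is one attempt and no reset: what is moved stays moved. The work goes in short steps, Python scripts to look and compute and a tool call to move; the robot and the scene stay as the last step left them, time stands still between calls to the robot, and variables do not carry over. Pictures are saved under pics/ and viewed, at most 10 in all, crops included, and the job is handed in when it is done.

Besides the shell and the picture viewer there is one more tool, called after "Request:" in YAML: its name, and indented under it one key for each argument. servo_tool: Moves the arm, as the interface text tells. Its arguments: {"type":"object","properties":{"plan":{"type":"array"},"grip_force":{"type":"number"}},"required":["plan"]}

```bash
mkdir -p pics; cat > h.py <<'E'
import numpy as np, cv2
from workcell import sense, capture, ctrl
def save(n,img): cv2.imwrite('pics/'+n+'.png',img[...,::-1])
def K(c):
    f=c['img'].shape[0]/2/np.tan(np.radians(c['fovy'])/2)
    return np.array([[f,0,c['cx']],[0,f,c['cy']],[0,0,1.]]),np.array([c['k1'],0,0,0.])
def ray(c,uv):
    k,d=K(c)
    p=cv2.undistortPoints(np.float64(uv).reshape(-1,1,2),k,d).reshape(-1,2)
    T=np.array(c['cam_to_world']); r=np.c_[p,np.ones(len(p))]
    return T[:3,3],r@T[:3,:3].T
def onplane(c,uv,z):
    o,r=ray(c,uv); return o+r*((z-o[2])/r[:,2])[:,None]
def cloud(c):
    h,w=c['range_z'].shape
    v,u=np.mgrid[:h,:w]; o,r=ray(c,np.c_[u.ravel(),v.ravel()])
    P=o+r*c['range_z'].reshape(-1,1); return P.reshape(h,w,3)
E
python3 - <<'E'
from h import *
import pickle
s=sense(); print({k:np.round(v,3) for k,v in s.items()}, ctrl.hold_point_z)
C={n:capture(n) for n in('scene','top','wrist')}
pickle.dump(C,open('c0.pkl','wb'))
for n in C: save(n,C[n]['img']); print(n,C[n]['fovy'],C[n]['k1'],np.round(C[n]['cam_to_world'],3).tolist())
save('both',np.hstack([C['scene']['img'],C['top']['img']])[:, :])
im=np.hstack([C['scene']['img'],C['top']['img']]); save('both',cv2.resize(im,(800,300)))
E
```

```text
{'time': np.float64(0.0), 'q': array([-1.279,  0.239, -0.014,  1.319, -0.   ,  1.571]), 'qd': array([-0.002,  0.001, -0.001, -0.002, -0.001, -0.001]), 'joint_torque': array([ 1.0000e-03, -5.3877e+01,  3.4643e+01,  1.9000e-02,  0.0000e+00,
       -0.0000e+00]), 'eef_pos': array([ 0.151, -0.502,  0.231]), 'eef_rot': array([ 0.989,  0.145, -0.   , -0.001]), 'contact_force': array([0.199, 0.788, 0.022]), 'moment': array([-0.009, -0.025, -0.055]), 'gripper_force': np.float64(0.0), 'opening': np.float64(0.085)} 0.0187
scene 53.332096809896605 -0.10655575344577814 [[-0.562, -0.612, 0.556, -0.077], [-0.827, 0.409, -0.386, 0.484], [0.008, -0.677, -0.736, 0.943], [0.0, 0.0, 0.0, 1.0]]
top 53.6302115415176 -0.026688808616754402 [[-0.007, -0.998, 0.055, 0.489], [-1.0, 0.008, 0.028, 0.018], [-0.028, -0.055, -0.998, 1.281], [0.0, 0.0, 0.0, 1.0]]
wrist 62.26438278103819 -0.08478607363290852 [[0.288, -0.916, -0.278, 0.223], [-0.958, -0.276, -0.083, -0.479], [-0.0, 0.29, -0.957, 0.374], [0.0, 0.0, 0.0, 1.0]]
```

View pics/top.png

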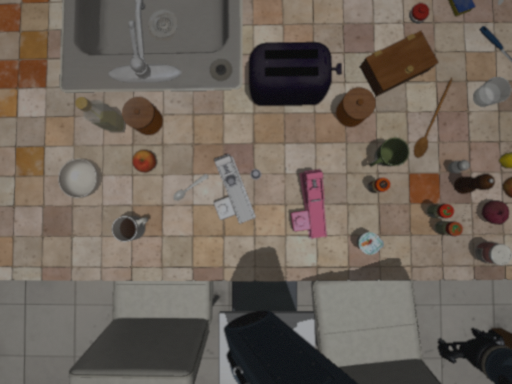

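View pics/scene.png

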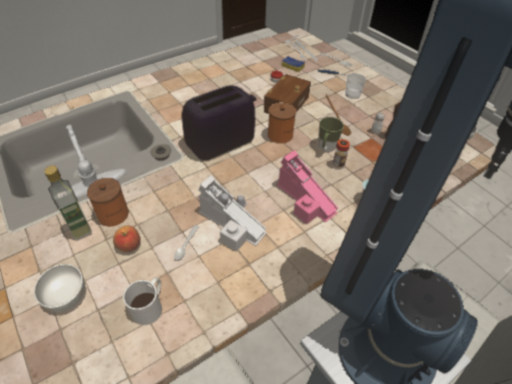

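Top view: there are two dispenser shapes, a white/aluminium one at (235,188) and a pink one at (312,203). The white one fits the description: aluminium chute, white pod and button at (222,208), spare capsule beside it at (256,174). The scene view agrees, with white at (230,212) and pink at (305,187). I'll confirm this in an enlarged crop.

```bash
python3 - <<'E'
from h import *
import pickle
C=pickle.load(open('c0.pkl','rb'))
a=cv2.resize(C['top']['img'][140:235,190:270],None,fx=5,fy=5,interpolation=cv2.INTER_CUBIC)
b=cv2.resize(C['scene']['img'][165:260,190:270],None,fx=5,fy=5,interpolation=cv2.INTER_CUBIC)
save('crop0',np.hstack([a,b]))
P=cloud(C['top'])
for z0,z1,n in((.125,.15,'housing'),(.066,.085,'z66-85'),(.05,.062,'pod')):
    m=(P[140:235,190:275,2]>z0)&(P[140:235,190:275,2]<z1)
    v,u=np.nonzero(m); q=P[140:235,190:275][m]; print(n,len(q),u.mean()+190,v.mean()+140,q.mean(0).round(3))
for u,v in((222,208),(221,202),(250,218),(225,158),(222,213)): print(u,v,P[v,u].round(4))
E
```

```text
housing 112 222.58035714285714 160.45535714285714 [0.643 0.132 0.136]
z66-85 219 230.51141552511416 191.7488584474886 [0.551 0.113 0.074]
pod 399 229.55889724310777 204.08771929824562 [0.512 0.118 0.057]
222 208 [0.499  0.1406 0.0728]
221 202 [0.5186 0.1455 0.0558]
250 218 [0.4659 0.0528 0.0287]
225 158 [0.6499 0.1243 0.1394]
222 213 [0.4831 0.1422 0.0581]
```

View pics/crop0.png

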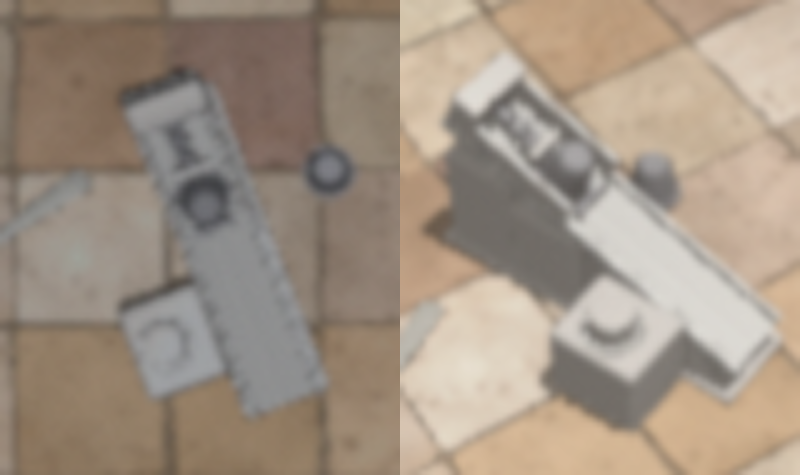

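The crop confirms it: the white dispenser has its button near top pixel (222,208), the capsule behind the gate at (231,180), and the chute's lower end at (247,221). I'll bring the wrist camera over it, half-way first to check joint 6.

Request:
servo_tool:
  plan:
    - [0, [1, -0.95, -0.1], 0]
    - [0, [1, -0.95, -0.1], 0]
    - [0, [1, -0.95, -0.1], 0]
    - [0, [1, -0.95, -0.1], 0]
    - [0, [1, -0.95, -0.1], 0]
    - [0, [1, -0.95, -0.1], 0]
    - [0, [1, -0.95, -0.1], 0]
    - [0, [1, -0.95, -0.1], 0]
    - [0, [1, -0.95, -0.1], 0]
    - [0, [1, -0.95, -0.1], 0]

```text
time: 1.15
eef_pos: [0.3225, -0.202, 0.2564]
eef_rot: [0.989, 0.145, -0.0, -0.0]
contact_force: [1.2, -0.3, -0.7]
opening: 0.0428
gripper_force: 0.0
```

```bash
python3 - <<'E'
from h import *
s=sense(); print({k:np.round(s[k],3) for k in('time','q','eef_pos','eef_rot','opening')})
E
```

```text
{'time': np.float64(1.15), 'q': array([-0.56 , -0.019, -0.248,  1.342,  0.   ,  2.29 ]), 'eef_pos': array([ 0.322, -0.202,  0.256]), 'eef_rot': array([ 0.989,  0.145, -0.   , -0.   ]), 'opening': np.float64(0.043)}
```

Request:
servo_tool:
  plan:
    - [0, [0.95, -0.95, 0], 0]
    - [0, [0.95, -0.95, 0], 0]
    - [0, [0.95, -0.95, 0], 0]
    - [0, [0.95, -0.95, 0], 0]
    - [0, [0.95, -0.95, 0], 0]
    - [0, [0.95, -0.95, 0], 0]
    - [0, [0.95, -0.95, 0], 0]
    - [0, [0.95, -0.95, 0], 0]
    - [0, [0.95, -0.95, 0], 0]
    - [0, [0.95, -0.95, 0], 0]
    - [0, [0, 0, 0], 0]

```text
time: 2.25
eef_pos: [0.4827, 0.0952, 0.2556]
eef_rot: [0.989, 0.147, -0.0, -0.0]
contact_force: [0.4, -0.2, 1.1]
opening: 0.0429
gripper_force: 0.0
```

```bash
python3 - <<'E'
from h import *
import pickle
s=sense(); print({k:np.round(s[k],3) for k in('time','q','eef_pos','eef_rot','opening')})
c=capture('wrist'); pickle.dump(c,open('w1.pkl','wb')); save('w1',c['img'])
E
```

```text
{'time': np.float64(2.25), 'q': array([ 1.940e-01,  1.740e-01, -3.400e-02,  1.362e+00,  1.000e-03,
        3.041e+00]), 'eef_pos': array([0.483, 0.095, 0.256]), 'eef_rot': array([ 0.989,  0.147, -0.   , -0.   ]), 'opening': np.float64(0.043)}
```

View pics/w1.png

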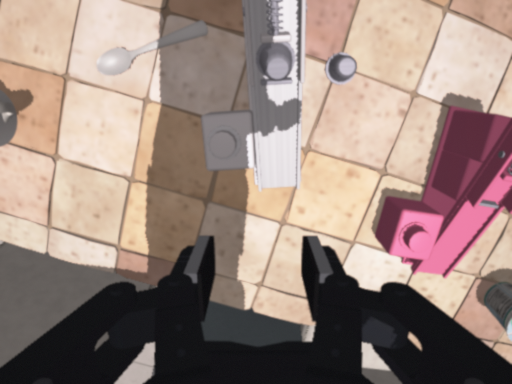

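The wrist view shows the button at (222,143), the chute running from (275,95) to its lower end at (278,186), the capsule at (276,60) and the spare at (341,68). Next I'll measure these by depth and across views.

```bash
python3 - <<'E'
from h import *
import pickle
c=pickle.load(open('w1.pkl','rb')); C=pickle.load(open('c0.pkl','rb'))
def bl(P,u0,u1,v0,v1,z0,z1):
    Q=P[v0:v1,u0:u1]; m=(Q[...,2]>z0)&(Q[...,2]<z1)
    n,l,st,ce=cv2.connectedComponentsWithStats(m.astype(np.uint8),connectivity=4)
    i=1+st[1:,4].argmax(); k=l==i; v,u=np.nonzero(k); return Q[k],np.c_[u+u0,v+v0]
P=cloud(c)
b,uvb=bl(P,195,248,105,175,.066,.085)
p,_=bl(P,195,250,105,175,.05,.062)
print('button',len(b),b.mean(0).round(4),np.median(b[:,2]),uvb.mean(0), 'minEncl',cv2.minEnclosingCircle(b[:,:2].astype(np.float32)))
pp=np.r_[p,b][:,:2].astype(np.float32)
print('pod z',np.median(p[:,2]),cv2.minAreaRect(pp*1000))
cp,uvc=bl(P,255,300,30,85,.1,.115)
print('capsule top',len(cp),cp.mean(0).round(4),uvc.mean(0))
# chute points: plane with slope
Q=P[95:190,245:305].reshape(-1,3); q=Q[(Q[:,2]>.022)&(Q[:,2]<.075)]
best=q
for _ in range(8):
    A=np.c_[best[:,:2],np.ones(len(best))]; x=np.linalg.lstsq(A,best[:,2],rcond=None)[0]
    r=np.c_[q[:,:2],np.ones(len(q))]@x-q[:,2]; best=q[abs(r)<.003]
print('chute plane',x.round(3),'slope deg',np.degrees(np.arctan(np.hypot(*x[:2]))),'yaw',np.degrees(np.arctan2(x[1],x[0])),len(best))
# rails footprint
ch=Q[(abs(np.c_[Q[:,:2],np.ones(len(Q))]@x-Q[:,2])<.010)&(Q[:,2]>.02)]
print('chute rect',cv2.minAreaRect((ch[:,:2]*1000).astype(np.float32)))
# button height by triangulation with scene + top
Pt=cloud(C['top']);bt,uvt=bl(Pt,210,236,195,222,.068,.085); print('top',bt.mean(0).round(4),uvt.mean(0))
Ps=cloud(C['scene']);bs,uvs=bl(Ps,215,250,215,245,.067,.085); print('scene',bs.mean(0).round(4),uvs.mean(0))
for n,cc,uv in(('top',C['top'],uvt),('scene',C['scene'],uvs)):
    o1,r1=ray(c,uvb.mean(0)); o2,r2=ray(cc,uv.mean(0))
    t=np.linalg.lstsq(np.c_[r1[0],-r2[0]],o2-o1,rcond=None)[0]
    a,d=o1+r1[0]*t[0],o2+r2[0]*t[1]; print('tri',n,((a+d)/2).round(4),'miss',np.linalg.norm(a-d).round(4))
E
```

```text
button 575 [0.4986 0.1397 0.075 ] 0.07532226151795718 [222.05565217 143.91478261] minEncl ((0.49783748388290405, 0.140285462141037), 0.014078442007303238)
pod z 0.057508233627428296 ((499.10748291015625, 137.23477172851562), (62.983455657958984, 51.83079147338867), 19.178964614868164)
capsule top 837 [0.5856 0.1116 0.1095] [276.06571087  62.84587814]
chute plane [ 0.375  0.14  -0.155] slope deg 21.79887342294348 yaw 20.442553081425817 3662
chute rect ((508.27587890625, 87.5255355834961), (110.859130859375, 60.028053283691406), 20.326457977294922)
top [0.4987 0.1396 0.0746] [222.2745098  208.11764706]
scene [0.494  0.139  0.0763] [232.16455696 227.51898734]
tri top [0.4986 0.1396 0.0751] miss 0.0002
tri scene [0.4974 0.1387 0.0722] miss 0.0028
```

Button top is at (0.4986, 0.1397, 0.075), with three views agreeing within about 3 mm. Yaw is 20.4°, pod height 57.5 mm and slope 21.8°. The trap comes out at (0.519, 0.085) with a floor height of 51.5 mm, so everything matches the text. The TCP should sit at (0.5087, 0.1126) with yaw 20.4° and about 43 mm opening.

Request:
servo_tool:
  plan:
    - [0.01, [0, 0, 0], -0.58]
    - [0.01, [0.61, -0.14, 0], 0]
    - [0.01, [0.61, -0.15, 0], 0]
    - [0.01, [0, 0, 0.9], 0]
    - [0.01, [0, 0, 0.9], 0]
    - [0.01, [0, 0, 0.9], 0]
    - [0.01, [0, 0, 0.9], 0]
    - [0.01, [0, 0, 0.9], 0]
    - [0.01, [0, 0, 0.5], 0]
    - [0.01, [0, 0, 0], 0]
    - [0.01, [0, 0, 0], 0]

```text
time: 3.4
eef_pos: [0.5072, 0.1091, 0.1317]
eef_rot: [0.985, 0.175, -0.0, 0.0]
contact_force: [-0.4, -0.1, 0.8]
opening: 0.043
gripper_force: 0.0
```

```bash
python3 - <<'E'
from h import *
import pickle
s=sense(); print({k:np.round(s[k],4) for k in('time','q','eef_pos','eef_rot','opening','contact_force')},np.degrees(2*np.arctan2(s['eef_rot'][1],s['eef_rot'][0])))
c=capture('wrist'); pickle.dump(c,open('w2.pkl','wb')); save('w2',c['img'])
E
```

```text
{'time': np.float64(3.4), 'q': array([ 0.2119,  0.2815, -0.2174,  1.0721, -0.    ,  3.0017]), 'eef_pos': array([0.5072, 0.1091, 0.1317]), 'eef_rot': array([ 9.846e-01,  1.750e-01, -1.000e-04,  0.000e+00]), 'opening': np.float64(0.043), 'contact_force': array([-0.4355, -0.1315,  0.7877])} 20.1590810939898
```

View pics/w2.png

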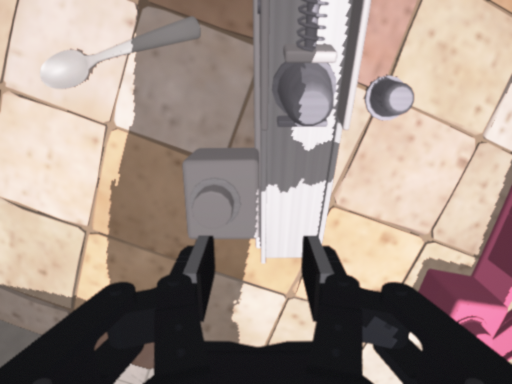

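The wrist view now shows the button at (214,204), the fingertips at (207,240) and (308,240), and the capsule at (305,90) behind the gate. I'll re-measure the button and find the fingertips in the tool frame.

```bash
python3 - <<'E'
from h import *
import pickle
from scipy.spatial.transform import Rotation as R
c=pickle.load(open('w2.pkl','rb')); s=sense(); P=cloud(c)
Rt=R.from_quat(s['eef_rot']).as_matrix(); L=(P-s['eef_pos'])@Rt
Q=P[165:240,180:262]; m=(Q[...,2]>.068)&(Q[...,2]<.083)
n,l,st,ce=cv2.connectedComponentsWithStats(m.astype(np.uint8),connectivity=4)
k=l==1+st[1:,4].argmax(); b=Q[k]; print('button',b.mean(0).round(4),cv2.minEnclosingCircle(b[:,:2].astype(np.float32)))
print('button in tool mm',((b.mean(0)-s['eef_pos'])@Rt*1000).round(1))
for u0,u1,n in((180,225,'left'),(298,345,'right')):
    q=L[232:300,u0:u1]; ok=(c['range_z'][232:300,u0:u1]>0)&(q[...,2]<.01)&(q[...,2]>-.05); p=q[ok]*1000
    e=p[p[:,2]>np.percentile(p[:,2],99.5)-6]
    print(n,len(p),'z max',p[:,2].max().round(1),'tip y',np.percentile(e[:,1],[2,98]).round(1),'x',np.percentile(e[:,0],[2,98]).round(1))
E
```

```text
button [0.4993 0.14   0.075 ] ((0.49804216623306274, 0.1401212066411972), 0.013810745440423489)
button in tool mm [  2.7 -31.7  57.1]
left 1830 z max -1.2 tip y [-30.5 -22.5] x [-8. 13.]
right 2036 z max -2.2 tip y [20.1 27.8] x [-8.  12.8]
```

Tips are at about y = ±25.5 mm and 1–2 mm behind the TCP. I'll open to about 49 mm so they sit at ±29, make a small lateral correction, and descend to just above the button.

Request:
servo_tool:
  plan:
    - [0.15, [0.05, -0.1, 0.3], 0]
    - [0.15, [0, 0, 0.6], 0]
    - [0.15, [0, 0, 0.6], 0]
    - [0.15, [0, 0, 0.5], 0]
    - [0.15, [0, 0, 0], 0]
    - [0.15, [0, 0, 0], 0]
    - [0.15, [0, 0, 0], 0]

```text
time: 4.15
eef_pos: [0.5082, 0.1127, 0.0821]
eef_rot: [0.984, 0.175, 0.001, -0.0]
contact_force: [0.0, -0.1, 0.4]
opening: 0.0491
gripper_force: 0.0
```

```bash
python3 - <<'E'
from h import *
import pickle
s=sense(); print({k:np.round(s[k],4) for k in('time','eef_pos','eef_rot','opening','contact_force','moment')})
c=capture('wrist'); pickle.dump(c,open('w3.pkl','wb')); save('w3',c['img'])
E
```

```text
{'time': np.float64(4.15), 'eef_pos': array([0.5082, 0.1127, 0.0821]), 'eef_rot': array([ 9.845e-01,  1.754e-01,  7.000e-04, -1.000e-04]), 'opening': np.float64(0.0491), 'contact_force': array([ 0.036 , -0.0589,  0.4258]), 'moment': array([-0.0015, -0.0209, -0.0046])}
```

View pics/w3.png

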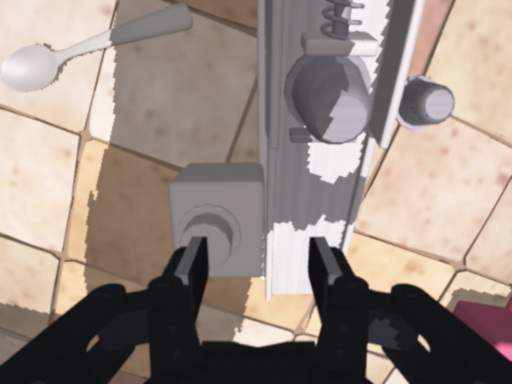

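The left tip at (199,240) is over the button (208,235), and the right tip at (319,240) is over the chute's centre line once parallax is allowed for. I'll bring the fingers in slightly and press.

Request:
servo_tool:
  plan:
    - [0.08, [0, 0, 0.12], 0]
    - [0.08, [0, 0, 0.12], 0]
    - [0.08, [0, 0, 0.12], 0]
    - [0.08, [0, 0, 0.12], 0]
    - [0.08, [0, 0, 0], 0]
    - [0.08, [0, 0, 0], 0]

```text
time: 4.8
eef_pos: [0.5077, 0.1125, 0.0693]
eef_rot: [0.985, 0.175, -0.0, -0.0]
contact_force: [0.8, 0.0, 1.2]
opening: 0.0463
gripper_force: 0.7
```

Request:
servo_tool:
  plan:
    - [0.08, [0, 0, 0.1], 0]
    - [0.08, [0, 0, 0.1], 0]
    - [0.08, [0, 0, 0], 0]
    - [0.08, [0, 0, 0], 0]
    - [0.08, [0, 0, 0], 0]

```text
time: 5.3
eef_pos: [0.5077, 0.1125, 0.0644]
eef_rot: [0.985, 0.175, 0.0, -0.0]
contact_force: [-0.3, 0.1, 3.3]
opening: 0.0464
gripper_force: 1.7
```

```bash
python3 - <<'E'
from h import *
import pickle
s=sense(); print({k:np.round(s[k],4) for k in('time','eef_pos','opening','contact_force','moment','gripper_force')})
c=capture('wrist'); pickle.dump(c,open('w4.pkl','wb')); save('w4',c['img'])
E
```

```text
{'time': np.float64(5.3), 'eef_pos': array([0.5077, 0.1125, 0.0644]), 'opening': np.float64(0.0464), 'contact_force': array([-0.2596,  0.0952,  3.2814]), 'moment': array([0.0763, 0.1252, 0.0257]), 'gripper_force': np.float64(1.6706)}
```

View pics/w4.png

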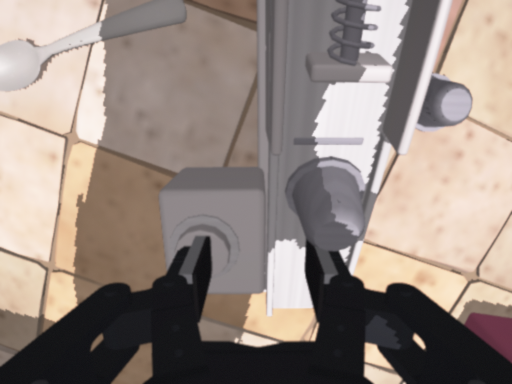

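The capsule has passed the gate (328,141) and stands upright against the right finger at (335,215). The left finger is on the button. I'll press a little more for margin.

Request:
servo_tool:
  plan:
    - [0.08, [0, 0, 0.06], 0]
    - [0.08, [0, 0, 0.06], 0]
    - [0.08, [0, 0, 0], 0]
    - [0.08, [0, 0, 0], 0]
    - [0.08, [0, 0, 0], 0]

```text
time: 5.85
eef_pos: [0.5077, 0.1125, 0.0613]
eef_rot: [0.985, 0.175, 0.0, -0.0]
contact_force: [-0.0, -0.2, 4.2]
opening: 0.0459
gripper_force: 2.0
```

Request:
servo_tool:
  plan:
    - [0.08, [0, 0, 0.06], 0]
    - [0.08, [0, 0, 0], 0]
    - [0.08, [0, 0, 0], 0]
    - [0.08, [0, 0, 0], 0]
    - [0.08, [0, 0, 0], 0]

```text
time: 6.35
eef_pos: [0.5077, 0.1126, 0.0604]
eef_rot: [0.984, 0.175, 0.0, -0.0]
contact_force: [-2.9, -0.0, 11.6]
opening: 0.0466
gripper_force: 5.7
```

```bash
python3 - <<'E'
from h import *
s=sense(); print({k:np.round(s[k],4) for k in('time','eef_pos','opening','contact_force','gripper_force')})
c=capture('wrist'); c2=capture('wrist'); save('w5',c2['img']); P=cloud(c2)
print('still diff',np.abs(c['img'].astype(int)-c2['img'])[130:260,280:380].mean())
a=np.radians(20.4);Rm=np.array([[np.cos(a),-np.sin(a)],[np.sin(a),np.cos(a)]])
g=np.array([.4988,.1398])-Rm@[-.062,.058]
D=(P[...,:2]-g)@Rm; m=(D[...,0]>-.06)&(D[...,0]<0)&(abs(D[...,1])<.02)&(P[...,2]>.07)&(P[...,2]<.1); m[:,:285]=0; m[250:]=0
print('capsule xy disp',D[m].mean(0).round(4),P[...,2][m].max().round(3),m.sum())
E
```

```text
{'time': np.float64(6.35), 'eef_pos': array([0.5077, 0.1126, 0.0604]), 'opening': np.float64(0.0466), 'contact_force': array([-2.8955, -0.0347, 11.5758]), 'gripper_force': np.float64(5.678)}
still diff 0.3903846153846154
capsule xy disp [-0.0205  0.0007] 0.1 9086
```

View pics/w5.png

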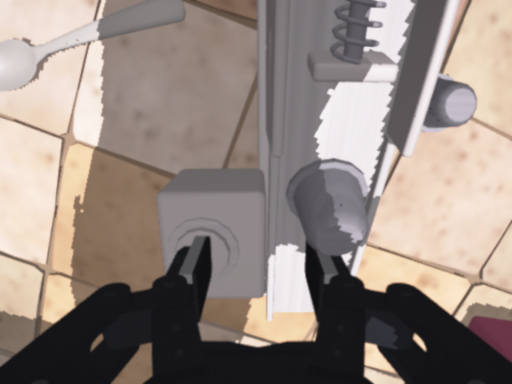

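The button is on its hard stop (11.6 N) and the gate has sunk out of sight. The capsule stands still against the finger at (335,205), so I'm handing in.

```bash
python3 -c "
from workcell import ctrl; print(ctrl.sign_off())"
```

```text
the job is handed in; nothing more can be done
None
```

Job handed in at about 6.5 s: the left finger holds the button on its hard stop (about 11.6 N), and the capsule rests still and upright on the chute against the right finger; the judge's verdict was not shown.

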